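# Click the junction box lid shut all round

## Task

The push-on lid of the grey junction box is pushed on only at its middle, and its four corners are still sprung up. With the fingertips, press down around the lid's rim, corner by corner, until every corner has clicked shut and stays flush by itself, then move clear. Do not grip or lift anything, do not shove the box about, and leave the other things on the bench where they are.

Things in the scene. Friction and masses are not known exactly. Their poses are not given: they have to be found in the camera images.
- junction_box: grey plastic junction box, loose on the bench, about 1 kg, 140 x 180 x 76 mm (long side along its y), black cable glands on its short ends out to y = +-110 mm. Origin: centre of its underside. Yaw within 0.6 rad of 0, so its -x side is nearer the robot. Its pale flexible lid is seated in the middle, flat top 76 mm above the bench; the four corners are sprung up
- press_near_left (a point): centre of the round thumb mark on the lid's near left corner (-x +y of the box), 13 mm in from both edges: x = -57, y = 77 mm in the box's frame, 76 mm above the bench when shut, 81 mm while sprung up (the tip of the corner then stands about 8 mm proud)
- corner_near_left (a joint): bend of the lid's near left corner, rad: 0 sprung up, 0.17 clicked shut and flush. It turns about a crease 31 mm inside the thumb mark. Let go early (below about 0.06) it springs up again; past about 0.11 it snaps shut and stays. It takes 8 to 12 N straight down at the thumb mark, more farther in, then meets a hard stop
- press_near_right (a point): centre of the round thumb mark on the lid's near right corner (-x -y of the box), 13 mm in from both edges: x = -57, y = -77 mm in the box's frame, 76 mm above the bench when shut, 81 mm while sprung up (the tip of the corner then stands about 8 mm proud)
- corner_near_right (a joint): bend of the lid's near right corner, rad: 0 sprung up, 0.17 clicked shut and flush. It turns about a crease 31 mm inside the thumb mark. Let go early (below about 0.06) it springs up again; past about 0.11 it snaps shut and stays. It takes 8 to 12 N straight down at the thumb mark, more farther in, then meets a hard stop
- press_far_left (a point): centre of the round thumb mark on the lid's far left corner (+x +y of the box), 13 mm in from both edges: x = 57, y = 77 mm in the box's frame, 76 mm above the bench when shut, 81 mm while sprung up (the tip of the corner then stands about 8 mm proud)
- corner_far_left (a joint): bend of the lid's far left corner, rad: 0 sprung up, 0.17 clicked shut and flush. It turns about a crease 31 mm inside the thumb mark. Let go early (below about 0.06) it springs up again; past about 0.11 it snaps shut and stays. It takes 8 to 12 N straight down at the thumb mark, more farther in, then meets a hard stop
- press_far_right (a point): centre of the round thumb mark on the lid's far right corner (+x -y of the box), 13 mm in from both edges: x = 57, y = -77 mm in the box's frame, 76 mm above the bench when shut, 81 mm while sprung up (the tip of the corner then stands about 8 mm proud)
- corner_far_right (a joint): bend of the lid's far right corner, rad: 0 sprung up, 0.17 clicked shut and flush. It turns about a crease 31 mm inside the thumb mark. Let go early (below about 0.06) it springs up again; past about 0.11 it snaps shut and stays. It takes 8 to 12 N straight down at the thumb mark, more farther in, then meets a hard stop
- screwdriver: a screwdriver with a black handle, 190 mm long, lying in front of the junction box; origin on its axis near the middle of its length. Loose, within 0.3 m of the junction box; not to be disturbed
- contactor: a dark grey contactor block, 70 x 45 x 79 mm; origin at the centre of its underside. Loose, within 0.3 m of the junction box; not to be disturbed
- tape_roll: a roll of black tape lying flat, 84 mm across, 19 mm high; origin at the centre of its underside. Loose, within 0.3 m of the junction box; not to be disturbed
- stop_button_box: a yellow 68 mm square box with a red mushroom button, 77 mm high; origin at the centre of its underside. Loose, within 0.3 m of the junction box; not to be disturbed
- cable_gland: a single dark cable gland standing upright, 33 mm across, 40 mm high; origin at the centre of its underside. Loose, within 0.3 m of the junction box; not to be disturbed
- mouse: a black computer mouse, 105 x 60 x 30 mm; origin at the centre of its underside. Loose, within 0.3 m of the junction box; not to be disturbed
Mind the look-alikes: they are no part of the job. What is shaped like the junction_box but turquoise is not meant.

How it is judged:
By the outcome, as a careful person would: the job done as asked, in the order asked, and still so for the second after the job is handed in, with the robot touching nothing.
It also fails if it takes over 40 s, if anything falls off the work surface, if the arm or the gripper's body presses on something with over 40 N, if the wrist force passes 120 N, or if a joint passes its speed limit or range.

## Robot

A 7-joint arm with a two-finger parallel gripper is mounted at the origin on the work surface. World frame = base frame: x ahead of the robot, y to its left, z up, the work surface at z = 0. Lengths are in m, angles in degrees, forces in N, time in s.
With the tool pointing down it reaches from about 0.425 to 0.875 m from the base axis. Payload 9.9 kg.
Tool frame: the origin (TCP) lies at the very end of the fingers, on their centre line; the grasp point (between the pads) lies 19 mm behind it (bot.tcp_to_grasp is the distance from the TCP to the grasp point, in m); x points along the fingers, y is the direction in which the jaws open and shut, and the axes are right-handed (so a half turn about x gives the same grasp; the last joint's range is limited). The gripper opens to 85 mm and grips with 20 to 120 N. Pads are 22 mm wide; open, the fingers measure 114 mm over their backs; the gripper's body (76 mm by 85 mm) begins 54 mm behind the grasp point. The pads swing forward as they close: fully open they stand 13 mm farther back than shut.
Start: joints at [66.876, 32.985, 1.427, 82.34, -0.859, 64.687, -3.237], TCP at [0.212, -0.641, 0.231] pointing down, gripper open.
Joint ranges: [-157.87, 157.87], [-19.46, 123.44], [-87.15, 90], [11.01, 140.99], [-62.26, 242.26], [9.8, 113.94], [-161.44, 161.44]. Speed limits (degrees/s): [127.2, 127.2, 172.46, 172.46, 180, 180, 180].

## Interface

Orientations are given as [roll, pitch, yaw] about the fixed x, y, z axes, in that order (R = Rz(yaw) Ry(pitch) Rx(roll)).
In Python, from station import bot gives the robot as it stands. Calls block until the motion is done:
- bot.movep(position, orientation): joint-space move of the TCP to a pose.
- bot.move_l(position, rotation=None, rate=0.15): straight line of the TCP; rotation=None keeps the orientation; rate is the mean speed in m/s.
- bot.set_joints(angles): joint-space move.
- bot.move_gripper(opening): finger opening in m; the grip force is fixed at half the most; returns when the fingers have stopped.
- bot.sleep(seconds).
- bot.inverse_kinematics(position, orientation): joint angles nearest the present ones, or None.
- bot.sense(): the state.
- bot.camera(name): name is "scene" or "top" or "wrist"; returns the picture (384x512x3 uint8, red, green, blue); there is no depth.
- bot.camera_info(name): a dict with "fov_y" (degrees; the focal length in pixels is half the picture's height over the tangent of half this angle, whatever the lens; pixels are square), "cx", "cy" (the principal point, pixels), "distortion" ([k1, k2, p1, p2, k3] as OpenCV has them; the pictures are not rectified), "rvec" (rotation vector, rad) and "tvec" (3), from world to camera coordinates, as OpenCV has them. Camera axes: x right, y down, z forward; pixel columns grow to the right and rows downward; lengths in m; the calibration is good to about 2 mm. A picture is of the moment at which its call begins: read the wrist's pose just before it. camera_info takes no time and is no camera call; for the wrist camera it gives the pose at the moment of the call.
A pose or a line that the arm cannot do raises bot.Unreachable and nothing moves.
- bot.job_done(): hands the job in, once; it reports no verdict.
Trained networks look in the newest picture that a camera, given by its name, has taken for a name from the list of things; names that differ only in an ending like _2 or _b are one class to them, and where a whole thing is asked for, a point or a joint stands for the part that bears it (a point fixed in the world has none). Each returns a list of dicts, best first, with "p" (0 to 1); they miss things now and then, are a little off and sometimes report something else, mostly with a low value. They report only what shows in the picture. A call takes as long as a camera call. They do not tell look-alikes from the thing itself.
- bot.regions_of(query, camera): "mask" (384x512 bool, what is visible of it) and "location" ([column, row] in pixels, amid what is visible of it).
- bot.landmark_of(query, camera): "location" ([column, row] in pixels: a listed point, or the origin of a listed thing).
The state is a dict: "time": time; "joint_positions": joint angles; "qd": joint speeds; "joint_torque": joint torques, N m; "tcp_pos": TCP position; "tcp_rot": TCP orientation; "ft_force": force on the tool from outside, world axes, zero at the start; "wrist_torque": the same for the moment, N m; "finger_gap": finger opening in m.
Only numpy, scipy, OpenCV 4.12 (cv2) and the standard library are available. Lean on these libraries where they do the work, as an engineer would, in place of code of your own. Each camera call takes 0.05 s, during which the arm holds its last target.

## Working session

There is one attempt and no reset: what is moved stays moved. The work goes in short steps, each a Python script; the robot and the scene stay as the last script left them, time stands still between calls to the robot, and variables do not carry over. Pictures are saved under pics/ and viewed, and the job is handed in when it is done.

```bash
mkdir -p pics; python3 - <<'E'
from station import bot
import cv2
for c in("scene","top","wrist"):
    im=bot.camera(c); cv2.imwrite(f"pics/a_{c}.png",im[:,:,::-1])
    i=bot.camera_info(c); print(c,i)
    for q in("junction_box","press_near_left","press_near_right","press_far_left","press_far_right"):
        print(q,[(r["p"],r["location"]) for r in bot.landmark_of(q,c)[:3]])
s=bot.sense();print(s["time"],s["tcp_pos"],s["tcp_rot"],s["ft_force"],s["finger_gap"])
E
```

```text
scene {'fov_y': 57.67757205901008, 'cx': 257.3822392991308, 'cy': 193.150676302913, 'distortion': array([-0.01639748,  0.        ,  0.        ,  0.        ,  0.        ]), 'rvec': array([ 1.44703381,  2.06175149, -0.90635096]), 'tvec': array([ 0.1419619 , -0.27171225,  1.36791449])}
junction_box [(0.89, [354.3, 269.7]), (0.77, [175.4, 142.8]), (0.75, [340.4, 181.4])]
press_near_left [(0.76, [185.2, 135.1]), (0.75, [316.9, 163.9]), (0.72, [345.9, 220.0])]
press_near_right [(0.64, [213.1, 175.4]), (0.61, [326.9, 260.2]), (0.56, [364.5, 177.4])]
press_far_left [(0.93, [392.7, 233.9]), (0.68, [327.4, 142.2]), (0.58, [210.9, 201.2])]
press_far_right [(0.78, [374.8, 153.2]), (0.67, [160.1, 110.6]), (0.56, [374.7, 286.4])]
top {'fov_y': 50.27177382412816, 'cx': 260.3781190513989, 'cy': 183.86693096648068, 'distortion': array([-0.08411729,  0.        ,  0.        ,  0.        ,  0.        ]), 'rvec': array([ 2.22847728, -1.97731842,  0.19615329]), 'tvec': array([-0.00487933,  0.49366889,  1.035761  ])}
junction_box [(0.91, [183.6, 259.3]), (0.69, [407.8, 282.5]), (0.68, [171.1, 141.5])]
pres
[... 210 characters left out ...]
0]), (0.61, [430.0, 249.1]), (0.61, [137.3, 151.2])]
press_far_right [(0.95, [451.3, 307.8]), (0.89, [368.9, 140.1]), (0.83, [141.7, 273.8])]
wrist {'fov_y': 69.0619940279064, 'cx': 253.2918034446021, 'cy': 189.75686780106315, 'distortion': array([-0.03841234,  0.        ,  0.        ,  0.        ,  0.        ]), 'rvec': array([-2.34825392,  1.69654726,  0.24533673]), 'tvec': array([-0.67561695, -0.03605076,  0.37910338])}
junction_box [(0.57, [59.8, 48.6])]
press_near_left []
press_near_right []
press_far_left []
press_far_right [(0.75, [79.5, 109.2])]
0.9 [ 0.21219397 -0.64079228  0.23131894] [ 80.45477414  89.99816865 -81.22379826] [-0.56563686  0.222174    0.39135905] 0.08531316061940489
```

View pics/a_scene.png

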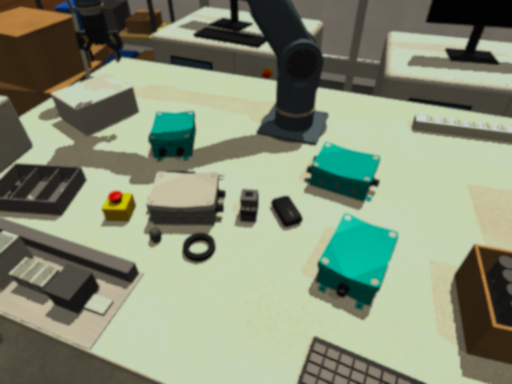

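View pics/a_top.png

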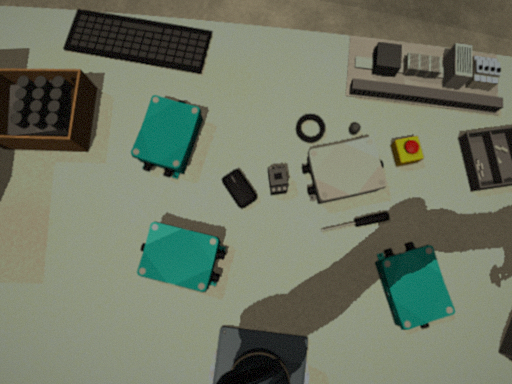

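View pics/a_wrist.png

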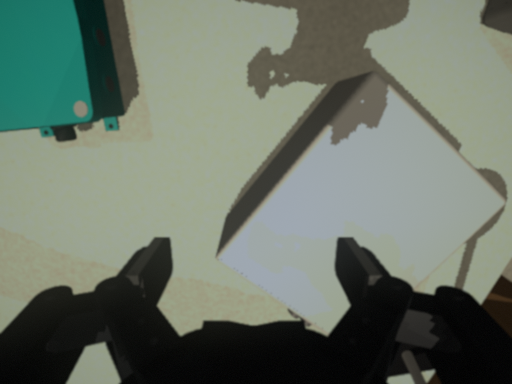

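```bash
cat > h.py <<'E'
import numpy as np,cv2
from scipy.spatial.transform import Rotation as Ro
def cam(i):
    f=192/np.tan(np.radians(i["fov_y"]/2))
    return np.array([[f,0,i["cx"]],[0,f,i["cy"]],[0,0,1]]),np.array(i["distortion"]),np.array(i["rvec"]),np.array(i["tvec"])
def bp(i,uv,z):
    K,D,r,t=cam(i); R=cv2.Rodrigues(r)[0]
    n=cv2.undistortPoints(np.array([[uv]],float),K,D)[0,0]
    d=R.T@np.array([n[0],n[1],1]); c=-R.T@t
    return c+d*(z-c[2])/d[2]
def proj(i,P):
    K,D,r,t=cam(i); return cv2.projectPoints(np.array(P,float),r,t,K,D)[0][:,0]
M={"press_near_left":(-.057,.077),"press_near_right":(-.057,-.077),"press_far_left":(.057,.077),"press_far_right":(.057,-.077)}
def fit(P,Q): # box xy -> world xy
    P=np.array(P);Q=np.array(Q);a=P-P.mean(0);b=Q-Q.mean(0)
    th=np.arctan2((a[:,0]*b[:,1]-a[:,1]*b[:,0]).sum(),(a*b).sum())
    R=np.array([[np.cos(th),-np.sin(th)],[np.sin(th),np.cos(th)]])
    o=Q.mean(0)-R@P.mean(0); return o,th,R,Q-(P@R.T+o)
E
python3 - <<'E'
from h import *
from station import bot
i=bot.camera_info("top")
uv=[(326.1,195.7),(382,183.1),(314.8,151),(368.9,140.1)]
Q=[bp(i,u,.081)[:2] for u in uv]
o,th,R,res=fit(list(M.values()),Q);print(o,np.degrees(th),res*1000)
for u in((388,216),(325,228),(354,127),(278,172),(310,127),(410,147)):print(u,bp(i,u,.02))
E
```

```text
[ 0.5556769 -0.1688068] 19.301352322460687 [[-2.74198465 -3.22779301]
 [-3.43882129  0.20763271]
 [ 4.87357821 -1.05034114]
 [ 1.30722774  4.07050145]]
(388, 216) [ 0.44972961 -0.29870083  0.02      ]
(325, 228) [ 0.39769687 -0.131364    0.02      ]
(354, 127) [ 0.69119099 -0.18821755  0.02      ]
(278, 172) [0.5357536  0.01073535 0.02      ]
(310, 127) [ 0.67597679 -0.06445156  0.02      ]
(410, 147) [ 0.65188919 -0.35024194  0.02      ]
```

```bash
python3 - <<'E'
from h import *
from station import bot
i=bot.camera_info("wrist");s=bot.sense()
Rc=cv2.Rodrigues(i["rvec"])[0];c=-Rc.T@i["tvec"]
Rt=Ro.from_euler("xyz",s["tcp_rot"],degrees=True).as_matrix()
print("cam in tool",Rt.T@(c-s["tcp_pos"]),"axis",Rt.T@Rc[2], "axisW",Rc[2],"imgx",Rt.T@Rc[0])
o=np.array([.5557,-.1688])
for yaw in(-110,-90,-70,-161,20,110):
  R=Ro.from_euler("xyz",[0,90,yaw],degrees=True).as_matrix()
  off=R@(Rt.T@(c-s["tcp_pos"]))
  p=np.array([o[0]-off[0],o[1]-off[1],.25])
  print(yaw,off,p,bot.inverse_kinematics(p,[0,90,yaw]),[bot.inverse_kinematics([*(o+np.array(d)),.08],[0,90,yaw]) is not None for d in((-.08,.05),(.08,.05),(-.08,-.1),(.08,-.1))])
E
```

```text
cam in tool [-0.14302736  0.00025446 -0.07323957] axis [9.58647771e-01 8.72300526e-04 2.84593904e-01] axisW [-0.26988838 -0.09031975 -0.95864623] imgx [-9.47871011e-04  9.99999543e-01  1.27811259e-04]
-110 [0.02528852 0.06873565 0.14302736] [ 0.53041148 -0.23753565  0.25      ] [ 30.69144208  24.50487651 -16.69567937  95.04910457   7.78629621
  61.58684338  -8.2963988 ] [True, True, True, True]
-90 [0.00025446 0.07323957 0.14302736] [ 0.55544554 -0.24203957  0.25      ] [ 32.53225483  26.99959413 -20.87697499  91.28147878  10.40214193
  63.64064231   9.10311276] [True, True, True, True]
-70 [-0.02481029  0.06890971  0.14302736] [ 0.58051029 -0.23770971  0.25      ] [ 33.75514266  29.39667125 -25.552097    87.87966565  13.42444935
  65.77589469  25.54838687] [True, True, True, True]
-161 [0.06933222 0.02360388 0.14302736] [ 0.48636778 -0.19240388  0.25      ] [ 22.12003509  19.10727852  -7.76940508 103.39207196   3.0009888
  57.69901708 -57.83081948] [True, True, True, True]
20 [-0.06890971 -0.02481029  0.14302736] [ 0.62460971 -0.14398971  0.25      ] [ 46.18804583  44.84042399 -74.08758286  84.88427943  43.14589593
  82.56920017  81.17969086] [True, True, True, True]
110 [ 0.02481029 -0.06890971  0.14302736] [ 0.53088971 -0.09989029  0.25      ] [  -3.47662838   20.90845808   12.94455809  101.57833893   -5.40237574
   58.11469296 -148.49865336] [True, True, True, True]
```

```bash
python3 - <<'E'
from h import *
from station import bot
bot.movep([.58,-.238,.25],[0,90,-70.7])
print(bot.sense()["time"])
bot.move_gripper(0.0)
s=bot.sense();print(s["time"],s["tcp_pos"],s["tcp_rot"],s["finger_gap"],s["ft_force"])
i=bot.camera_info("wrist");im=bot.camera("wrist");cv2.imwrite("pics/b_wrist.png",im[:,:,::-1])
P=[];Q=[]
for q,v in M.items():
    r=bot.landmark_of(q,"wrist");print(q,[(k["p"],k["location"]) for k in r[:3]])
    if r: P.append(v);Q.append(bp(i,r[0]["location"],.081)[:2])
print(i)
o,th,R,res=fit(P,Q);print(o,np.degrees(th),res*1000)
print(proj(i,[[*(R@np.array(v)+o),.081] for v in M.values()]))
E
```

```text
2.8667
3.6333 [ 0.58000894 -0.23794181  0.24997373] [-165.60790429   89.99618752  123.69594038] -0.00027601240393732257 [0.32768428 0.30416256 0.23203264]
press_near_left [(0.97, [198.3, 26.7]), (0.82, [26.5, 138.2])]
press_near_right [(0.84, [204.1, 174.9])]
press_far_left [(0.84, [309.4, 23.8]), (0.78, [54.0, 227.1])]
press_far_right [(0.85, [302.1, 175.6]), (0.67, [311.1, 24.8])]
{'fov_y': 69.0619940279064, 'cx': 253.2918034446021, 'cy': 189.75686780106315, 'distortion': array([-0.03841234,  0.        ,  0.        ,  0.        ,  0.        ]), 'rvec': array([-2.81449458, -0.47832657, -0.070553  ]), 'tvec': array([-0.46966056, -0.44197014,  0.27802283])}
[ 0.55643044 -0.16766292] 19.289723734333233 [[ 1.64852666 -0.20819644]
 [ 0.31940273 -0.08705575]
 [-1.39830829  1.57453066]
 [-0.56962111 -1.27927847]]
[[196.79195984  25.90591465]
 [203.85531746 174.74134826]
 [310.1000863   25.93455524]
 [302.97653974 174.73873165]]
```

View pics/b_wrist.png

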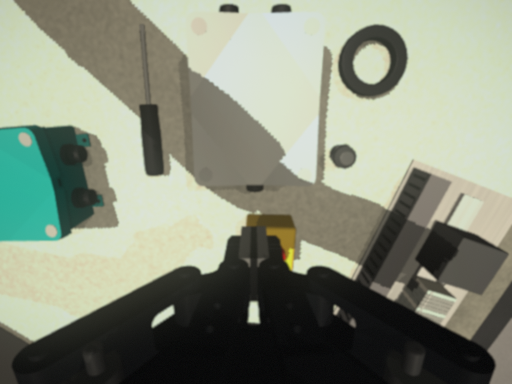

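```bash
cat >> h.py <<'E'
BO=np.array([.55643,-.16766]);BT=np.radians(19.29)
def mark(q):
    R=np.array([[np.cos(BT),-np.sin(BT)],[np.sin(BT),np.cos(BT)]]); return R@np.array(M[q])+BO
def press(bot,q,lim=25):
    x,y=mark(q)
    bot.move_l([x,y,.105],rate=.2)
    f0=bot.sense()["ft_force"][2]
    z=.089; log=[]
    bot.move_l([x,y,z],rate=.06)
    while z>.068:
        f=bot.sense(); F=f["ft_force"][2]-f0; log.append((round(z*1000,1),round(f["tcp_pos"][2]*1000,1),round(F,1)))
        if F>lim: break
        z-=.001; bot.move_l([x,y,z],rate=.03)
    bot.move_l([x,y,.105],rate=.1)
    print(q,round(bot.sense()["time"],2),log)
E
python3 - <<'E'
from h import *
from station import bot
x,y=mark("press_near_right")
bot.move_l([x,y,.13],rate=.25)
press(bot,"press_near_right")
s=bot.sense();print(s["tcp_pos"],s["ft_force"])
E
```

```text
press_near_right 9.72 [(89.0, np.float64(88.8), np.float64(0.6)), (88.0, np.float64(88.1), np.float64(0.7)), (87.0, np.float64(87.0), np.float64(1.3)), (86.0, np.float64(85.9), np.float64(1.5)), (85.0, np.float64(84.9), np.float64(0.6)), (84.0, np.float64(83.9), np.float64(0.9)), (83.0, np.float64(83.0), np.float64(1.7)), (82.0, np.float64(82.1), np.float64(3.5)), (81.0, np.float64(81.2), np.float64(6.1)), (80.0, np.float64(80.4), np.float64(7.7)), (79.0, np.float64(79.4), np.float64(6.3)), (78.0, np.float64(77.8), np.float64(0.3)), (77.0, np.float64(76.8), np.float64(-0.5)), (76.0, np.float64(76.0), np.float64(1.4)), (75.0, np.float64(75.7), np.float64(10.7)), (74.0, np.float64(75.5), np.float64(18.4)), (73.0, np.float64(75.2), np.float64(26.1))]
[ 0.52797788 -0.25928921  0.10479948] [-0.34150764 -0.44064221  0.43111115]
```

Classic snap curve: about 8 N, then a drop, then the hard stop. On to the other three corners.

```bash
sed -i 's/z=.089; log/z=.085; log/' h.py; python3 - <<'E'
from h import *
from station import bot
for q in("press_far_right","press_far_left","press_near_left"): press(bot,q)
bot.move_l([.58,-.238,.25],rate=.3)
im=bot.camera("wrist");cv2.imwrite("pics/c_wrist.png",im[:,:,::-1])
i=bot.camera_info("wrist")
for q,v in M.items():
    r=bot.landmark_of(q,"wrist");print(q,[(k["p"],k["location"]) for k in r[:1]])
print(proj(i,[[*mark(q),.076] for q in M]))
im=bot.camera("scene");cv2.imwrite("pics/c_scene.png",cv2.resize(im[130:270,80:320,::-1],(800,467)))
im=bot.camera("top");cv2.imwrite("pics/c_top.png",im[:,:,::-1])
s=bot.sense();print(s["time"],s["ft_force"])
E
```

```text
press_far_right 14.66 [(85.0, np.float64(84.6), np.float64(1.0)), (84.0, np.float64(84.2), np.float64(0.8)), (83.0, np.float64(83.1), np.float64(1.4)), (82.0, np.float64(82.2), np.float64(2.4)), (81.0, np.float64(81.4), np.float64(5.5)), (80.0, np.float64(80.6), np.float64(7.6)), (79.0, np.float64(79.7), np.float64(7.4)), (78.0, np.float64(77.7), np.float64(1.2)), (77.0, np.float64(76.5), np.float64(0.2)), (76.0, np.float64(76.1), np.float64(2.1)), (75.0, np.float64(75.8), np.float64(10.4)), (74.0, np.float64(75.6), np.float64(16.9)), (73.0, np.float64(75.4), np.float64(23.3)), (72.0, np.float64(75.2), np.float64(29.9))]
press_far_left 19.52 [(85.0, np.float64(84.4), np.float64(-0.5)), (84.0, np.float64(84.2), np.float64(-0.2)), (83.0, np.float64(83.1), np.float64(-0.2)), (82.0, np.float64(82.1), np.float64(1.9)), (81.0, np.float64(81.2), np.float64(3.9)), (80.0, np.float64(80.4), np.float64(7.2)), (79.0, np.float64(79.5), np.float64(7.2)), (78.0, np.float64(77.7), np.float64(-0.3)), (77.0, np.float64(76.7), np.float64(-0.0)), (76.0, np.float64(76.0), np.float64(1.1)), (75.0, np.floa
[... 330 characters left out ...]
64(81.1), np.float64(4.3)), (80.0, np.float64(80.2), np.float64(6.8)), (79.0, np.float64(79.1), np.float64(5.4)), (78.0, np.float64(77.9), np.float64(0.0)), (77.0, np.float64(76.9), np.float64(-0.9)), (76.0, np.float64(76.0), np.float64(0.5)), (75.0, np.float64(75.6), np.float64(11.3)), (74.0, np.float64(75.3), np.float64(21.5)), (73.0, np.float64(75.0), np.float64(33.5))]
press_near_left [(0.55, [200.3, 27.1])]
press_near_right [(0.66, [204.5, 173.4])]
press_far_left [(0.94, [310.5, 25.4])]
press_far_right [(0.94, [301.5, 176.5])]
[[198.8544558   29.02113897]
 [205.36601148 175.66989651]
 [310.56855134  29.16545753]
 [303.33369436 175.84708144]]
25.4167 [-0.41137891 -0.54684113  0.42925869]
```

View pics/c_wrist.png

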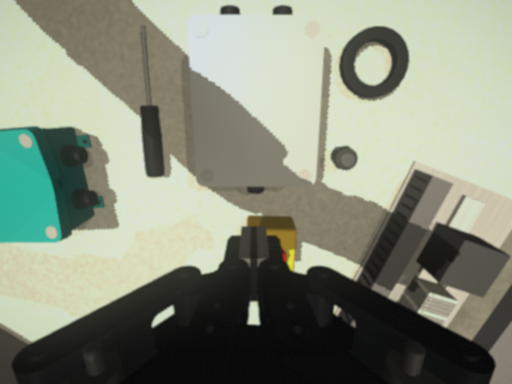

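View pics/c_scene.png

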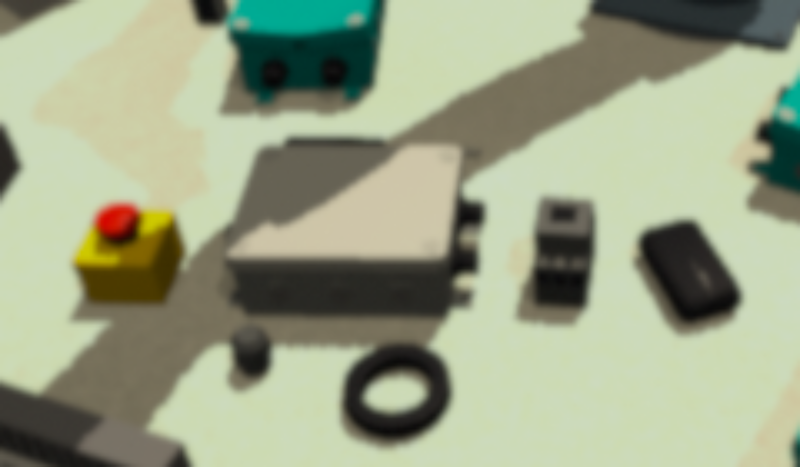

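The wrist view shows the lid uniformly flat: its shading no longer changes at the corners, and the marks are at about (200,27), (204,173), (310,25) and (301,176). In the scene view the rim is straight. The neighbouring objects look unmoved and the arm is clear, so I'm handing in.

```bash
python3 - <<'E'
from station import bot
bot.job_done()
E
```

```text
the job is handed in; nothing more can be done
```

All four corners of the grey junction box lid are clicked shut, and I handed the job in at about 25.4 s of the 40 s allowed.

- **Method:** I pressed each thumb mark once with the closed fingertips, in the order near right, far right, far left, near left. Then I raised the arm clear, to 0.25 m above the bench.
- **Force check:** Each corner resisted to 7–8 N, dropped to about 0 N as it snapped, then met a hard stop at about 76 mm. The stop forces were 26–34 N. The 7–8 N readings are slightly under the 8–12 N you gave, probably because I read the force only once per 1 mm step.
- **Picture check:** In the last pictures the lid is flat with a straight rim. The thumb marks are within about 4 pixels of where they should be when shut, so the box has not visibly shifted. The objects around it look unmoved.

No check failed. The corner angles could not be measured directly, so "shut" rests on the force readings and the pictures.

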